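Tip the standing wire reels flat on the bench mat

ROBOT

A 6-joint arm with a two-finger parallel gripper is mounted at the origin on the work surface. World frame = base frame: x ahead of the robot, y to its left, z up, the work surface at z = 0. Lengths are in mm, angles in rad, forces in N, time in s.
With the tool pointing down it reaches from about 350 to 775 mm from the base axis. Payload 7.3 kg.
Tool frame: the origin (TCP) lies at the very end of the fingers, on their centre line; the grasp point (between the pads) lies 19 mm behind it; x points along the fingers, y is the direction in which the jaws open and shut, and the axes are right-handed (so a half turn about x gives the same grasp; the last joint's range is limited). The gripper opens to 92 mm and grips with 3 to 60 N. Pads are 19 mm wide; open, the fingers measure 130 mm over their backs; the gripper's body (75 mm by 190 mm) begins 47 mm behind the grasp point.
Start: joints at [0.993, 0.342, 1.524, -0, 1.275, -0.146], TCP at [219.704, 476.838, 226.741] pointing down, gripper open.
Joint ranges: [-2.53, 2.53], [-0.77, 2.02], [0.04, 2.7], [-1, 4.14], [0.28, 2.66], [-3.11, 3.11]. Speed limits (rad/s): [2.57, 2.57, 3.14, 3.14, 3.14, 3.14].

INTERFACE

Orientations are given as [roll, pitch, yaw] about the fixed x, y, z axes, in that order (R = Rz(yaw) Ry(pitch) Rx(roll)).
In Python, from plant import bot gives the robot as it stands.
- The arm moves only by the tool step_arm, never from a script. Its argument "targets" is a list that holds one entry, the list of rows, each a list of 4 numbers: the shift along the tool's x, y, z in m, then the turn about the tool's x in degrees. A call has exactly 5 rows; each row is the pose to reach, as a shift and turn from the pose measured when the call began, along the tool's axes at that moment; what a row does not reach only later rows make up. A row lasts 1/12 s, in which the tool goes at most 41.7 mm and 7.16 degrees, less where a joint would pass 70% of its speed; a pose out of reach is approached as far as the arm can. A call with a gripper value outside its range is refused whole. "jaw" is the closure, from 0 (fully open) to 1 (shut), set as the call begins (left out, the last holds). The fingers move at their own pace and stop on an object; the grip force is fixed at half the most. Time passes only in rows, so rows that repeat a pose let the fingers close, or fill a call up. It gives the time, the measured TCP pose, the force and the opening at its end, in the units of the state.
- bot.get_obs(): the state, without advancing time (a new reading comes with each control period).
- bot.capture(name): name is "side" or "top"; returns a dict with "color" (420x560x3 uint8, red, green, blue), "depth" (420x560 float32, mm along the optical axis (not along the pixel's ray), 0 where there is no reading), "fov_y" (degrees; the focal length in pixels is half the picture's height over the tangent of half this angle, whatever the lens; pixels are square), "cx", "cy" (the principal point, pixels), "rvec" (rotation vector, rad) and "tvec" (3), from world to camera coordinates, as OpenCV has them. Camera axes: x right, y down, z forward; pixel columns grow to the right and rows downward; lengths in mm; the calibration is good to about 2 mm. A picture is of the moment at which its call begins.
- bot.close_job(): hands the job in, once; it reports no verdict.
The state is a dict: "time": time; "joint_positions": joint angles; "dq": joint speeds; "tau": joint torques, N m; "tool_pos": TCP position; "tcp_rot": TCP orientation; "contact_force": force on the tool from outside, world axes, zero at the start; "moment": the same for the moment, N m; "grip_width": finger opening in mm.
Only numpy, scipy, OpenCV 4.12 (cv2) and the standard library are available. Lean on these libraries where they do the work, as an engineer would, in place of code of your own. Each camera call takes 0.05 s, during which the arm holds its last target. There are 200 camera calls.

TASK

The large and the medium wire reels are standing on their rims on the black mat and could roll off the bench. With the fingertips, push each of these two over, about where it stands, so that it ends lying flat on its face and wholly on the mat; choose the side it falls to so that it does not hang over the mat's edge. Push lightly, do not grip, lift or carry the reels, and leave the small reel in its cradle and everything else where it is.

Things in the scene. Friction and masses are not known exactly. Their poses are not given: they have to be found in the camera images.
- mat: black rubber bench mat fixed to the table, 270 mm along its x, 520 mm along its y, 3 mm thick. Origin at the centre of its underside, on the table top (height 0); z up.
- reel_large: Largest of three white plastic reels of coppery wire, 100 mm in diameter, 36 mm wide. Origin at its centre; x is the axle, square to the flat faces. Stands on its rim on the mat, axle level; 0.3 to 0.6 kg. 1 to 3 N along the axle, 80 mm above the table, tips it the way it is pushed; past 20 degrees it falls by itself and its centre lands 68 mm farther on, 21 mm above the table. Pushed across the axle it rolls.
- reel_medium: Middle-sized of three white plastic reels of coppery wire, 80 mm in diameter, 32 mm wide. Origin at its centre; x is the axle, square to the flat faces. Stands on its rim on the mat, axle level; 0.2 to 0.4 kg. 1 to 3 N along the axle, 65 mm above the table, tips it the way it is pushed; past 22 degrees it falls by itself and its centre lands 56 mm farther on, 19 mm above the table. Pushed across the axle it rolls.
- reel_small: Smallest of three white plastic reels of coppery wire, 56 mm in diameter, 26 mm wide. Origin at its centre; x is the axle, square to the flat faces. Stays where it is: on its rim in a fixed wooden cradle beside the mat (50 x 85 mm, 24 mm high), its top 64 mm above the table.
- scriber: steel scriber, 105 mm long and 8 mm thick, lying on the middle of the mat between the two reels, roughly along the mat's x. Origin 60 mm from its blunt end, on its underside; x along it to the point. Stays where it is.
- pliers_a: pliers with grey handles lying beside the mat on the robot's right, about 130 mm long, 70 mm wide, 12 mm high. Origin near the pivot, at table height; x towards the jaws. Stays where it is.
- pliers_b: pliers with green handles, same size and axes, lying beside the mat on the robot's right, nearer the robot. Stays where it is.
- marker: marker pen lying beside the mat on the robot's left, about 130 mm long and 16 mm thick. Origin on its underside, x along it to the black cap. Stays where it is.
- jar: glass jar with a metal cap, 52 mm in diameter and 60 mm high, beyond the mat's far edge. Origin at the centre of its underside. Stays where it is.
- dish: white dish, 76 mm in diameter and 30 mm high, beyond the mat's far edge. Origin at the centre of its underside. Stays where it is.
There are look-alikes about, which are no part of the job. What is shaped like the reel_medium but pink, red or yellow is not meant.

How it is judged (in metres and radians):
At the end, for the whole second after the job is handed in: The large and the medium reel each lie flat on a face (axle within about 6 degrees of vertical), at rest on the mat, with no part of the disc more than 5 mm beyond the mat's edge ((angle between reel_large's own x axis and vertical below 0.1 rad or angle between reel_large's own x axis and vertical above 3.0416 rad) and x of reel_large in the frame of mat between -0.09 and 0.09 m and y of reel_large in the frame of mat between -0.215 and 0.215 m and height (world z) of reel_large below 0.025 m and linear speed of each of reel_large, reel_medium below 0.02 m/s and (angle between reel_medium's own x axis and vertical below 0.1 rad or angle between reel_medium's own x axis and vertical above 3.0416 rad) and x of reel_medium in the frame of mat between -0.1 and 0.1 m and y of reel_medium in the frame of mat between -0.225 and 0.225 m and height (world z) of reel_medium below 0.023 m); the robot touches nothing.
It fails at once if a standing reel is lifted off the mat (height (world z) of reel_large above 0.066 m or height (world z) of reel_medium above 0.056 m).
It fails at once if a standing reel is carried, rolled or shoved more than 140 mm from where it stood (distance of any of reel_large, reel_medium from where it was at the start of the episode above 0.14 m).
It fails at once if a standing reel is squeezed or pushed with more than 20 N (contact force between the fingers and reel_large above 20 N or contact force between the fingers and reel_medium above 20 N).
It fails at once if the small reel, scriber, pliers, marker, jar or dish is displaced by more than 25 mm (distance of any of reel_small, scriber, pliers_a, pliers_b, marker, jar, dish from where it was at the start of the episode above 0.025 m).
It also fails if it takes over 48 s, if anything falls off the work surface, if the arm or the gripper's body presses on something with over 40 N, if the wrist force passes 120 N, or if a joint passes its speed limit or range.

## Working session

There is one attempt and no reset: what is moved stays moved. The work goes in short steps, Python scripts to look and compute and a tool call to move; the robot and the scene stay as the last step left them, time stands still between calls to the robot, and variables do not carry over. Pictures are saved under pics/ and viewed, about 8 in all and at most 12, crops included, and the job is handed in when it is done.

Besides the shell and the picture viewer there is one more tool, called after "Call:" as a command line: name --argument value ..., lists and objects as JSON in quotes. step_arm: Moves the arm, as the interface text tells. Its arguments: {"type":"object","properties":{"targets":{"type":"array","items":{"type":"array","items":{"type":"array","items":{"type":"number"}}}},"jaw":{"type":"number"}},"required":["targets"]}

```bash
mkdir -p pics; cat > h.py <<'E'
import numpy as np,cv2
from scipy.spatial.transform import Rotation as R
def cloud(c):
    d=c["depth"];h,w=d.shape;f=h/2/np.tan(np.radians(c["fov_y"])/2)
    u,v=np.meshgrid(np.arange(w),np.arange(h))
    P=np.stack([(u-c["cx"])*d/f,(v-c["cy"])*d/f,d],-1)
    M=cv2.Rodrigues(np.array(c["rvec"],float))[0]
    W=(P-np.array(c["tvec"]).ravel())@M
    W[d<=0]=np.nan
    return W
E
python3 - <<'E'
from plant import bot
from h import *
import pickle
o=bot.get_obs();print(o)
ims=[]
for n in("top","side"):
    c=bot.capture(n);pickle.dump(c,open(n+".pkl","wb"));ims.append(c["color"])
    cv2.imwrite(f"pics/{n}0.png",cv2.resize(c["color"][:,:,::-1],(784,588)))
    print(n,c["fov_y"],c["cx"],c["cy"],c["rvec"],c["tvec"])
E
```

```text
{'time': 0.0, 'joint_positions': array([ 9.92992970e-01,  3.42744007e-01,  1.52500680e+00,  6.84269139e-06,
        1.27535373e+00, -1.46001452e-01]), 'dq': array([-0.0004895 , -0.00034637, -0.00083827,  0.00114346, -0.00021872,
       -0.00138738]), 'tau': array([-1.75122317e-03, -4.31239629e+01, -2.44221872e+01,  7.16068083e-02,
        5.57091774e-02, -1.57018653e-04]), 'tool_pos': array([219.48091071, 476.49301794, 226.03746014]), 'tcp_rot': array([-1.72112558,  1.56928442, -2.15292948]), 'contact_force': array([-0.49140626, -0.29798613, -0.43084178]), 'moment': array([-0.03764601,  0.01040036,  0.05259572]), 'grip_width': 91.91491157606681}
top 44.22607665434145 285.1249216674766 216.8913456845405 [ 2.17736213 -2.1277958   0.11231144] [ -22.02043761  589.25356862 1236.49960938]
side 49.30049679281601 273.5120741022182 208.3906346288471 [ 0.22451405 -2.74889545  1.38937104] [ 574.28847136  101.82422234 1183.2860533 ]
```

View pics/top0.png

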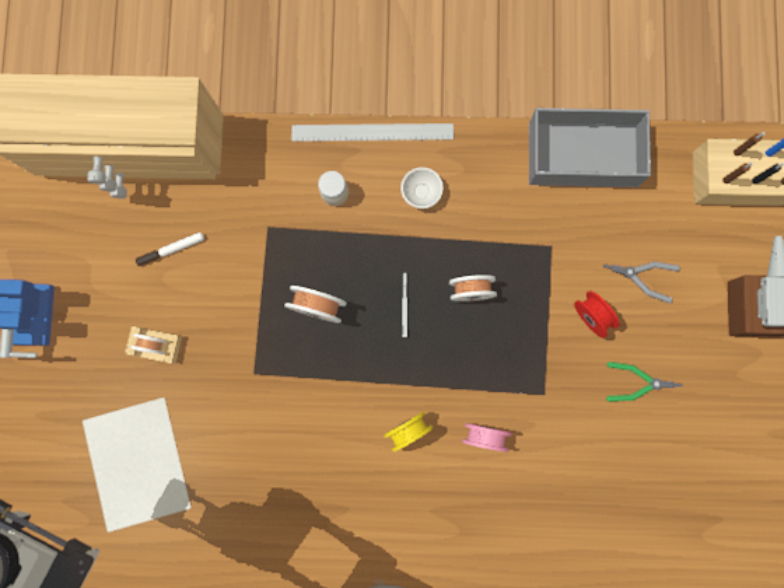

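View pics/side0.png

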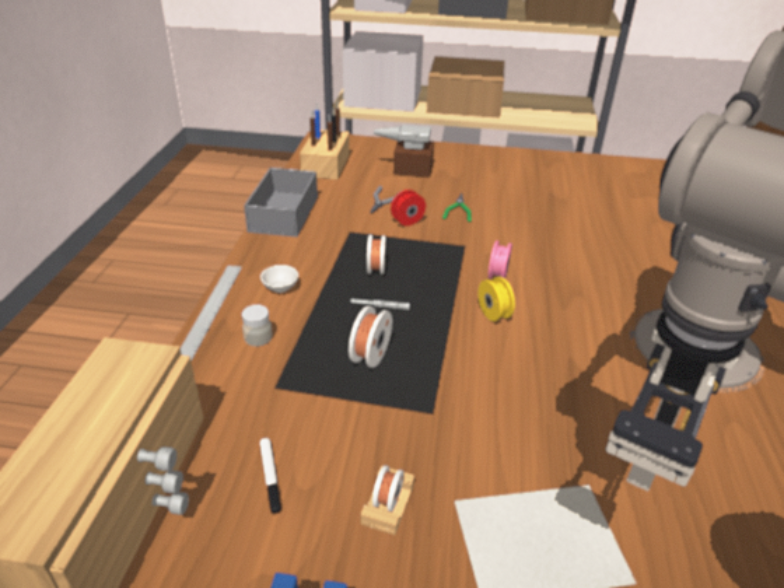

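The top view (784 px wide) shows the mat with corners at about (266,228), (551,246), (545,394) and (255,374). The large reel is at (316,303), the medium at (472,289) and the scriber at (404,305). Both axles point roughly along the mat's short side. The pink, red and yellow reels are decoys.

```bash
cat >> h.py <<'E'
def ray(c,u,v,z):
    h=c["color"].shape[0];f=h/2/np.tan(np.radians(c["fov_y"])/2)
    M=cv2.Rodrigues(np.array(c["rvec"],float))[0];o=-M.T@np.array(c["tvec"]).ravel()
    d=M.T@np.array([(u-c["cx"])/f,(v-c["cy"])/f,1]);return (o+d*(z-o[2])/d[2])[:2]
def mat(c):
    q=np.array([ray(c,u/1.4,v/1.4,3) for u,v in[(266,228),(551,246),(545,394),(255,374)]])
    return q
def reel(W,cen,rad,zmax):
    m=(np.hypot(W[...,0]-cen[0],W[...,1]-cen[1])<rad)&(W[...,2]>12)&(W[...,2]<zmax)
    return W[m]
E
python3 - <<'E'
from h import *
import pickle
c=pickle.load(open("top.pkl","rb"));s=pickle.load(open("side.pkl","rb"))
q=mat(c);print(q.round(),"centre",q.mean(0).round(1),"edges",[np.linalg.norm(q[i]-q[i-1]).round() for i in range(4)])
e=q[0]-q[1];print("mat y dir deg",np.degrees(np.arctan2(e[1],e[0])))
Wt,Ws=cloud(c),cloud(s)
for n,(u,v),z,r in(("L",(316,303),95,75),("M",(472,289),76,65)):
    cen=ray(c,u/1.4,v/1.4,z)
    for nm,W in(("top",Wt),("side",Ws)):
        P=reel(W,cen,r,120); T=P[P[:,2]>z*0.55]
        rc=cv2.minAreaRect(T[:,:2].astype(np.float32))
        print(n,nm,cen.round(),len(T),"zmax",np.nanmax(P[:,2]).round(),[np.round(x,1) for x in rc])
E
```

```text
[[ 727.  239.]
 [ 705. -281.]
 [ 438. -270.]
 [ 461.  247.]] centre [582.9 -16.3] edges [np.float64(266.0), np.float64(520.0), np.float64(267.0), np.float64(517.0)]
mat y dir deg 87.51695501645165
L top [580. 130.] 581 zmax 108.0 [array([583.8, 135.6]), array([97.5, 36.8]), np.float64(75.2)]
L side [580. 130.] 682 zmax 106.0 [array([582.6, 137.8]), array([100.1,  38.3]), np.float64(74.5)]
M top [ 613. -132.] 438 zmax 90.0 [array([ 619.7, -135.5]), array([33.4, 77.7]), np.float64(6.0)]
M side [ 613. -132.] 229 zmax 87.0 [array([ 617. , -125.7]), array([32.6, 66.5]), np.float64(5.0)]
```

```bash
cat >> h.py <<'E'
def plan(goal,yang):
    from plant import bot
    o=bot.get_obs();M=R.from_euler("xyz",o["tcp_rot"]).as_matrix()
    d=M.T@(np.array(goal)-o["tool_pos"])
    g=np.array([np.cos(np.radians(yang)),np.sin(np.radians(yang)),0])
    a=np.degrees(np.arctan2(M[:,2]@g,M[:,1]@g)); a=(a+90)%180-90
    print("t",o["time"],"pos",o["tool_pos"].round(1),"q6",o["joint_positions"][5].round(2),"F",o["contact_force"].round(1));print("axes\n",M.round(3),"\nshift mm",d.round(1),"turn",a.round(1))
E
python3 - <<'E'
from h import *
plan((532,150,200),75)
E
```

```text
t 0.1 pos [219.5 476.5 226.1] q6 -0.15 F [-0.9  0.1  1.2]
axes
 [[-0.001  0.419  0.908]
 [-0.001  0.908 -0.419]
 [-1.    -0.001 -0.   ]] 
shift mm [  26.3 -165.7  420.5] turn -9.7
```

Call:
step_arm --targets '[[[0, -0.012, 0.031, -2], [0, -0.025, 0.062, -4], [0, -0.038, 0.095, -6], [0, -0.052, 0.13, -8], [0, -0.065, 0.165, -9.7]]]' --jaw 1

```text
time: 0.52
tool_pos: [342.7, 347.0, 225.9]
tcp_rot: [-1.994, 1.569, -2.254]
contact_force: [-0.5, 0.5, 0.0]
grip_width: 63.1
```

```bash
python3 - <<'E'
from h import *
plan((532,150,200),75)
E
```

```text
t 0.5167 pos [342.7 347.  225.9] q6 -0.68 F [-0.5  0.5  0. ]
axes
 [[-0.001  0.257  0.966]
 [-0.002  0.966 -0.257]
 [-1.    -0.002 -0.001]] 
shift mm [  26.  -141.7  233.6] turn 0.1
```

Call:
step_arm --targets '[[[0, -0.02, 0.032, 0], [0, -0.04, 0.065, 0], [0, -0.06, 0.098, 0], [0, -0.08, 0.13, 0], [0, -0.1, 0.165, 0]]]'

```text
time: 0.93
tool_pos: [476.9, 206.4, 225.7]
tcp_rot: [-2.236, 1.568, -2.496]
contact_force: [0.0, 0.8, -0.5]
grip_width: 29.9
```

Call:
step_arm --targets '[[[0, -0.012, 0.02, 0], [0, -0.025, 0.04, 0], [0.01, -0.038, 0.06, 0], [0.02, -0.042, 0.069, 0], [0.026, -0.042, 0.069, 0]]]'

```text
time: 1.35
tool_pos: [533.3, 146.5, 197.8]
tcp_rot: [-2.415, 1.566, -2.677]
contact_force: [-0.0, -0.2, 0.0]
grip_width: 1.1
```

```bash
python3 - <<'E'
from h import *
plan((532,150,77),75)
from plant import bot
c=bot.capture("side");cv2.imwrite("pics/s1.png",cv2.resize(c["color"][150:330,170:410,::-1],(720,540),interpolation=cv2.INTER_CUBIC))
E
```

```text
t 1.35 pos [533.3 146.5 197.8] q6 -1.18 F [-0.  -0.2  0. ]
axes
 [[-0.004  0.259  0.966]
 [-0.002  0.966 -0.259]
 [-1.    -0.003 -0.003]] 
shift mm [120.8   3.4  -1.8] turn -0.0
```

View pics/s1.png

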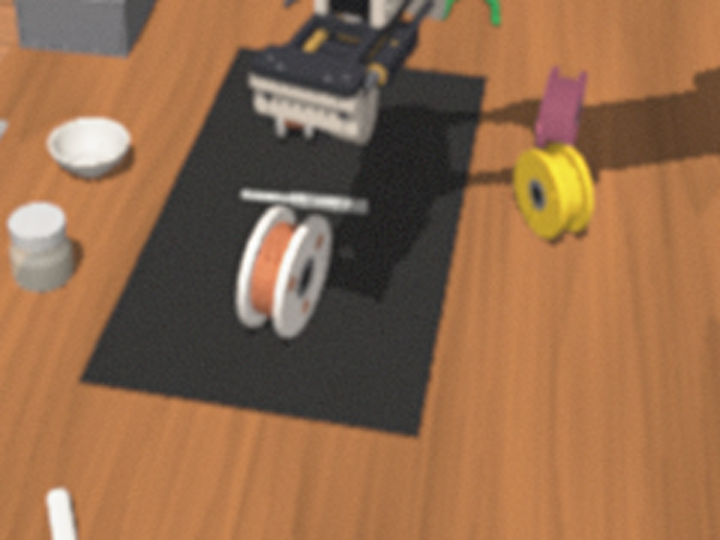

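The crop shows the large reel still standing at about (285,270). The closed fingers hang above and clear of it on the robot's side, so I'll descend next to its near face.

Call:
step_arm --targets '[[[0.03, 0.002, -0.001, 0], [0.06, 0.003, -0.002, 0], [0.09, 0.003, -0.002, 0], [0.115, 0.003, -0.002, 0], [0.12, 0.003, -0.002, 0]]]'

```text
time: 1.82
tool_pos: [525.8, 151.9, 72.9]
tcp_rot: [-2.705, 1.555, -2.965]
contact_force: [-0.3, 0.6, -0.5]
grip_width: 0.6
```

```bash
python3 - <<'E'
from h import *
plan((565.6-9.2,141+2.5,77),75)
from plant import bot
c=bot.capture("side");cv2.imwrite("pics/s2.png",cv2.resize(c["color"][190:280,220:340,::-1],(720,540),interpolation=cv2.INTER_CUBIC))
W=cloud(c);P=reel(W,(583,136.5),58,125);a=np.array([.966,-.259]);b=np.array([.259,.966])
r=P[:,:2]-[583,136.5];print("axle",np.percentile(r@a,[1,5,95,99]).round(1),"across",np.percentile(r@b,[1,5,50,95,99]).round(1))
E
```

```text
t 1.8167 pos [525.8 151.9  72.9] q6 -1.17 F [-0.3  0.6 -0.5]
axes
 [[-0.015  0.257  0.966]
 [-0.003  0.966 -0.257]
 [-1.    -0.006 -0.014]] 
shift mm [-4.5 -0.2 31.6] turn 0.1
axle [-19.3 -18.7  15.9  18.2] across [-27.1 -12.   32.8  48.1  50.4]
```

View pics/s2.png

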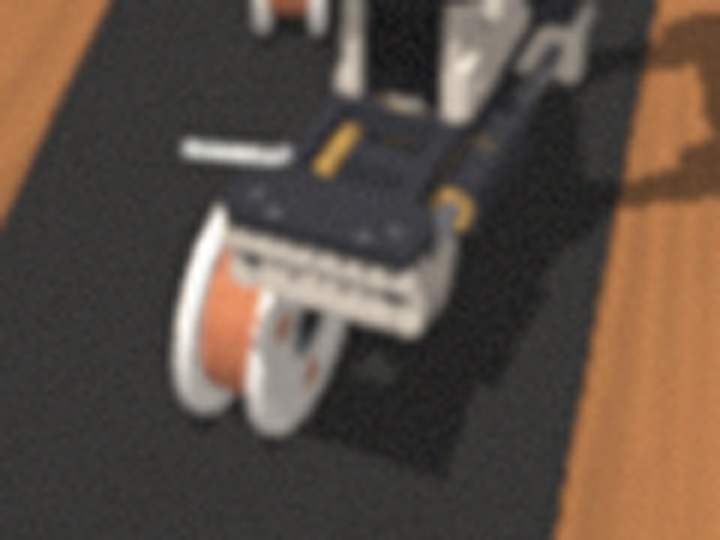

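The crop shows the large reel upright, with the fingers behind the gripper body on its near side. I'll approach and then push slowly along the axle.

Call:
step_arm --targets '[[[-0.005, 0, 0.006, 0], [-0.005, 0, 0.012, 0], [-0.005, 0, 0.018, 0], [-0.005, 0, 0.022, 0], [-0.005, 0, 0.026, 0]]]'

```text
time: 2.28
tool_pos: [553.2, 145.0, 79.9]
tcp_rot: [-2.687, 1.559, -2.947]
contact_force: [0.7, -1.1, 0.2]
grip_width: 0.2
```

Call:
step_arm --targets '[[[0, 0, 0.003, 0], [0, 0, 0.006, 0], [0, 0, 0.009, 0], [0, 0, 0.012, 0], [0, 0, 0.015, 0]]]'

```text
time: 2.7
tool_pos: [567.9, 141.1, 79.8]
tcp_rot: [-2.692, 1.559, -2.952]
contact_force: [-0.6, -0.3, 0.8]
grip_width: 0.3
```

Call:
step_arm --targets '[[[0, 0, 0.003, 0], [0, 0, 0.006, 0], [0, 0, 0.009, 0], [0, 0, 0.012, 0], [0, 0, 0.015, 0]]]'

```text
time: 3.12
tool_pos: [582.8, 137.1, 79.5]
tcp_rot: [-2.685, 1.559, -2.946]
contact_force: [-0.3, -1.3, 0.0]
grip_width: 0.6
```

```bash
python3 - <<'E'
from h import *
plan((565.6-9.2,141+2.5,77),75)
from plant import bot
c=bot.capture("side")
W=cloud(c);P=reel(W,(590,135),70,125);a=np.array([.966,-.259]);b=np.array([.259,.966])
r=P[:,:2]-[583,136.5]
for lo,hi in((15,35),(35,55),(55,75),(75,95)):
  k=(P[:,2]>lo)&(P[:,2]<hi)&(r@b>20);q=r[k]
  if len(q):print(lo,"axle",np.percentile(q@a,[2,98]).round(1),"across max",np.percentile(q@b,98).round(1))
E
```

```text
t 3.1167 pos [582.8 137.1  79.5] q6 -1.21 F [-0.3 -1.3  0. ]
axes
 [[-0.011  0.257  0.966]
 [-0.002  0.966 -0.257]
 [-1.    -0.005 -0.01 ]] 
shift mm [  2.8  -0.6 -27.1] turn 0.1
15 axle [-13.3  27. ] across max 44.6
35 axle [-7.6 34.1] across max 49.4
55 axle [-0.5 42.9] across max 49.8
75 axle [ 7.6 49.2] across max 46.0
```

It's tipping cleanly, at about 19°. A little more push should do it, then I'll hold.

Call:
step_arm --targets '[[[0, 0, 0.003, 0], [0, 0, 0.006, 0], [0, 0, 0.009, 0], [0, 0, 0.012, 0], [0, 0, 0.014, 0]]]'

```text
time: 3.58
tool_pos: [597.2, 133.1, 79.4]
tcp_rot: [-2.667, 1.56, -2.928]
contact_force: [-0.1, 0.3, 0.0]
grip_width: 0.6
```

Call:
step_arm --targets '[[[-0.005, 0, -0.005, 0], [-0.03, 0, -0.01, 0], [-0.06, 0, -0.01, 0], [-0.09, 0, -0.01, 0], [-0.12, 0, -0.01, 0]]]'

```text
time: 4.0
tool_pos: [588.1, 136.2, 201.1]
tcp_rot: [-2.677, 1.56, -2.937]
contact_force: [1.8, 0.2, 0.1]
grip_width: 0.6
```

```bash
python3 - <<'E'
from h import *
from plant import bot
plan((670,-129,200),95.5)
c=bot.capture("side")
W=cloud(c);P=reel(W,(649,118),75,90)
print(np.percentile(P[:,2],[50,95,99]).round(1),np.percentile(P[:,:2],[1,99],axis=0).round(1))
cv2.imwrite("pics/s3.png",cv2.resize(c["color"][150:330,170:410,::-1],(720,540),interpolation=cv2.INTER_CUBIC))
E
```

```text
t 4.0 pos [588.1 136.2 201.1] q6 -1.21 F [1.8 0.2 0.1]
axes
 [[-0.011  0.257  0.966]
 [-0.002  0.966 -0.257]
 [-1.    -0.005 -0.01 ]] 
shift mm [   0.9 -235.1  147.4] turn -20.4
[39.6 42.2 43.3] [[608.5  71.1]
 [702.5 165.8]]
```

View pics/s3.png

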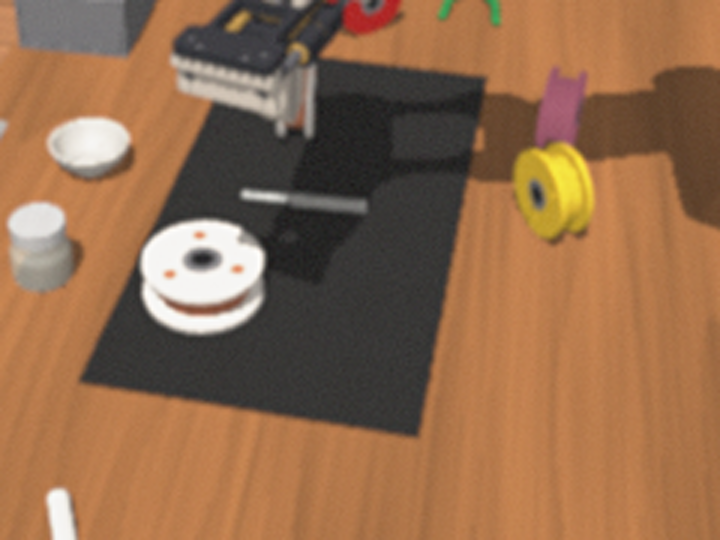

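The crop shows the large reel flat at (203,275), inside the mat's far edge. Its measured centre is (655,118), so mat x ≈ 67 mm, within limits. Next I'll go to the far side of the medium reel.

Call:
step_arm --targets '[[[0, -0.024, 0.018, -3], [0, -0.05, 0.035, -7], [0, -0.08, 0.052, -11], [0, -0.11, 0.07, -15], [0, -0.14, 0.09, -20.4]]]'

```text
time: 4.47
tool_pos: [641.7, -22.9, 208.8]
tcp_rot: [-1.603, 1.57, -1.503]
contact_force: [0.9, 0.3, 0.0]
grip_width: 0.6
```

```bash
python3 - <<'E'
from h import *
plan((670,-129,200),95.5)
E
```

```text
t 4.4667 pos [641.7 -22.9 208.8] q6 -1.82 F [0.9 0.3 0. ]
axes
 [[ 0.    -0.1    0.995]
 [-0.001  0.995  0.1  ]
 [-1.    -0.001 -0.   ]] 
shift mm [   8.9 -108.4   17.6] turn 0.2
```

Call:
step_arm --targets '[[[0, -0.027, 0.006, 0], [0, -0.055, 0.012, 0], [0, -0.085, 0.018, 0], [0, -0.108, 0.02, 0], [0, -0.108, 0.02, 0]]]'

```text
time: 4.88
tool_pos: [672.3, -133.2, 208.4]
tcp_rot: [-1.705, 1.568, -1.609]
contact_force: [-0.5, -0.2, -0.0]
grip_width: 0.4
```

```bash
python3 - <<'E'
from h import *
plan((671,-130,64),95.5)
from plant import bot
for n in("top","side"):
    W=cloud(bot.capture(n));P=reel(W,(619,-134),60,100);T=P[P[:,2]>45]
    print(n,len(T),[np.round(x,1) for x in cv2.minAreaRect(T[:,:2].astype(np.float32))])
E
```

```text
t 4.8833 pos [ 672.3 -133.2  208.4] q6 -1.97 F [-0.5 -0.2 -0. ]
axes
 [[-0.    -0.095  0.995]
 [-0.003  0.995  0.095]
 [-1.    -0.003 -0.   ]] 
shift mm [144.3   3.7  -0.9] turn -0.0
top 128 [array([ 628.3, -143.1]), array([18.7, 60.2]), np.float64(2.8)]
side 211 [array([ 616.8, -124.5]), array([32.1, 61.2]), np.float64(4.7)]
```

Call:
step_arm --targets '[[[0.03, 0.001, 0.002, 0], [0.065, 0.002, 0.003, 0], [0.1, 0.003, 0.003, 0], [0.13, 0.003, 0.003, 0], [0.14, 0.003, 0.003, 0]]]'

```text
time: 5.4
tool_pos: [671.5, -122.9, 63.6]
tcp_rot: [2.773, 1.562, 2.873]
contact_force: [-1.0, -0.1, -1.6]
grip_width: 0.6
```

```bash
python3 - <<'E'
from h import *
plan((635+9.5,-132.5,64.5),95.5)
from plant import bot
c=bot.capture("side");cv2.imwrite("pics/s4.png",cv2.resize(c["color"][140:245,210:350,::-1],(720,540),interpolation=cv2.INTER_CUBIC))
E
```

```text
t 5.4 pos [ 671.5 -122.9   63.6] q6 -1.96 F [-1.  -0.1 -1.6]
axes
 [[-0.009 -0.1    0.995]
 [ 0.002  0.995  0.1  ]
 [-1.     0.003 -0.009]] 
shift mm [ -0.7  -6.9 -27.8] turn 0.2
```

View pics/s4.png

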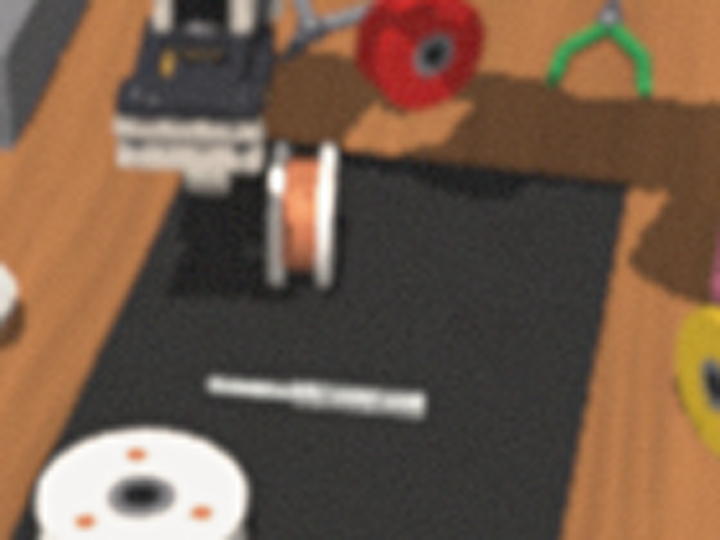

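The medium reel at (302,220) stands upright. The fingers, at (208,180), are about 30 mm beyond it. I'll shift 8 mm sideways to centre them, then push toward the robot.

Call:
step_arm --targets '[[[-0.001, -0.005, -0.004, 0], [-0.001, -0.008, -0.009, 0], [-0.001, -0.008, -0.014, 0], [-0.001, -0.008, -0.018, 0], [-0.001, -0.008, -0.022, 0]]]'

```text
time: 5.87
tool_pos: [650.7, -133.8, 66.7]
tcp_rot: [2.795, 1.564, 2.895]
contact_force: [0.6, 0.7, 0.8]
grip_width: 0.3
```

Call:
step_arm --targets '[[[0, 0, -0.003, 0], [0, 0, -0.006, 0], [0, 0, -0.009, 0], [0, 0, -0.012, 0], [0, 0, -0.015, 0]]]'

```text
time: 6.28
tool_pos: [635.7, -135.3, 66.9]
tcp_rot: [2.786, 1.565, 2.885]
contact_force: [0.4, -0.2, 0.8]
grip_width: 0.7
```

Call:
step_arm --targets '[[[0, 0, -0.003, 0], [0, 0, -0.006, 0], [0, 0, -0.009, 0], [0, 0, -0.012, 0], [0, 0, -0.015, 0]]]'

```text
time: 6.7
tool_pos: [620.3, -136.7, 66.8]
tcp_rot: [2.792, 1.564, 2.891]
contact_force: [-0.3, 0.1, 0.3]
grip_width: 0.4
```

```bash
python3 - <<'E'
from h import *
plan((605,-136,64.5),95.5)
from plant import bot
c=bot.capture("side")
W=cloud(c);P=reel(W,(600,-134),60,125)
for lo in(15,30,45,60,75):
  q=P[(P[:,2]>lo)&(P[:,2]<lo+15)]
  if len(q):print(lo,np.percentile(q[:,:2],[2,98],axis=0).round(1).tolist())
E
```

```text
t 6.7 pos [ 620.3 -136.7   66.8] q6 -2.01 F [-0.3  0.1  0.3]
axes
 [[-0.006 -0.099  0.995]
 [ 0.002  0.995  0.099]
 [-1.     0.002 -0.006]] 
shift mm [  2.4   2.3 -15.1] turn 0.2
15 [[587.9, -153.2], [630.8, -104.2]]
30 [[582.6, -165.3], [625.7, -98.7]]
45 [[574.2, -147.7], [617.1, -96.9]]
60 [[568.3, -159.0], [616.7, -100.2]]
75 [[569.1, -144.9], [625.7, -109.8]]
```

Tilt is about 24° and rising. I'll give it a final nudge and retreat upward.

Call:
step_arm --targets '[[[0, 0, -0.003, 0], [0, 0, -0.006, 0], [0, 0, -0.009, 0], [0, 0, -0.011, 0], [0, 0, -0.011, 0]]]'

```text
time: 7.17
tool_pos: [608.4, -137.9, 66.9]
tcp_rot: [2.799, 1.563, 2.899]
contact_force: [-0.3, -0.2, 0.6]
grip_width: 0.2
```

Call:
step_arm --targets '[[[-0.005, 0, 0.006, 0], [-0.03, 0, 0.01, 0], [-0.06, 0, 0.02, 0], [-0.09, 0, 0.03, 0], [-0.12, 0, 0.04, 0]]]'

```text
time: 7.58
tool_pos: [649.8, -134.0, 188.6]
tcp_rot: [2.791, 1.564, 2.891]
contact_force: [0.4, -0.0, 0.2]
grip_width: 0.2
```

Call:
step_arm --targets '[[[0, 0, 0, 0], [0, 0, 0, 0], [0, 0, 0, 0], [0, 0, 0, 0], [0, 0, 0, 0]]]'

```text
time: 8.0
tool_pos: [649.0, -133.8, 186.9]
tcp_rot: [2.773, 1.561, 2.872]
contact_force: [0.2, -0.2, -0.2]
grip_width: 0.6
```

```bash
python3 - <<'E'
from h import *
from plant import bot
plan((600,0,200),95)
c=bot.capture("side");W=cloud(c);mc=np.array([583,-16.3]);X=np.array([.999,-.044]);Y=np.array([.044,.999])
for cen,h in(((655,118),39),((564,-140),35)):
    P=reel(W,cen,65,60);T=P[abs(P[:,2]-h)<9]
    A=np.c_[T[:,:2],np.ones(len(T))];n=np.linalg.lstsq(A,T[:,2],rcond=None)[0]
    ctr=(np.percentile(T[:,:2],1,axis=0)+np.percentile(T[:,:2],99,axis=0))/2
    print(ctr.round(1),"top z",np.median(T[:,2]).round(1),"tilt",np.degrees(np.hypot(*n[:2])).round(1),"mat xy",((ctr-mc)@X).round(1),((ctr-mc)@Y).round(1))
cv2.imwrite("pics/s5.png",cv2.resize(c["color"][130:330,160:427,::-1],(720,540),interpolation=cv2.INTER_CUBIC))
E
```

```text
t 8.0 pos [ 649.  -133.8  186.9] q6 -1.99 F [ 0.2 -0.2 -0.2]
axes
 [[-0.01  -0.099  0.995]
 [ 0.003  0.995  0.099]
 [-1.     0.004 -0.01 ]] 
shift mm [-12.2 138.  -35.6] turn 0.7
[655.5 118.2] top z 39.8 tilt 0.4 mat xy 66.5 137.5
[ 561.  -140.9] top z 35.8 tilt 0.5 mat xy -16.5 -125.4
```

View pics/s5.png

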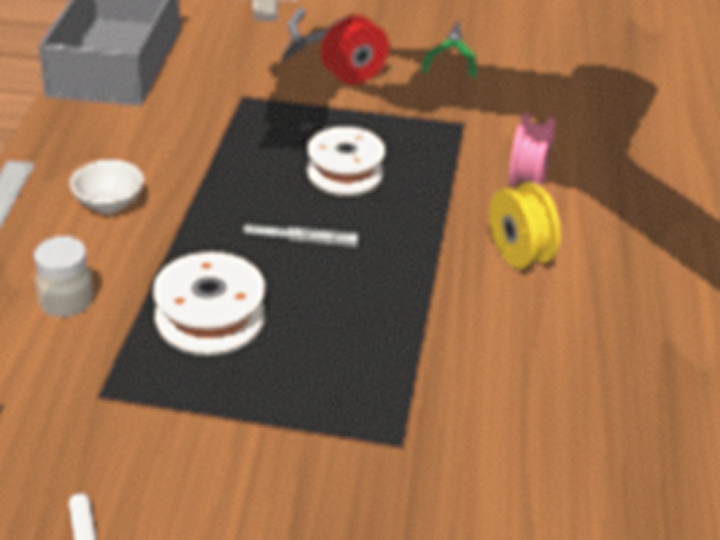

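The final crop shows both reels flat on the mat, the large at (210,300) and the medium at (346,160). Their tilts are 0.5° or less and nothing else has moved. The arm is clear above, so I'm handing in.

```bash
python3 -c "
from plant import bot
print(bot.close_job())"
```

```text
the job is handed in; nothing more can be done
None
```

Both reels now lie flat and wholly on the mat, and I handed the job in with the clock at about 8 s. I pushed each one over slowly with the closed fingertips: the large reel away from the robot, the medium reel toward it.

| Reel | Centre on mat, x / y (mm) | Allowed x / y (mm) | Tilt of top face | Top face above table (mm) |
|---|---|---|---|---|
| Large | 66 / 138 | ±90 / ±215 | 0.4° | 39.8 |
| Medium | −17 / −125 | ±100 / ±225 | 0.5° | 35.8 |

- **Forces:** the wrist force I read after each move stayed around 1–2 N. I could not read the finger contact force directly.
- **Other objects:** the scriber, jar, dish and the visible parts of the pliers looked unmoved in the last picture. The small reel and most of the marker were outside that crop. I did not measure any of these positions.
- **At hand-in:** the arm was clear, with the fingertips about 187 mm above the table.

No check failed or disagreed, but the hand-in reports no verdict.

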